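# Kit the parts of one white ceiling light

### The arm

A 7-joint arm with a two-finger parallel gripper is mounted at the origin on the work surface. World frame = base frame: x ahead of the robot, y to its left, z up, the work surface at z = 0. Lengths are in m, angles in rad, forces in N, time in s.
With the tool pointing down it reaches from about 0.4 to 0.85 m from the base axis. Payload 4.5 kg.
Tool frame: the origin (TCP) lies midway between the tips of the shut fingers; the grasp point (between the pads) lies 19 mm behind it (r.grip_point_offset is the distance from the TCP to the grasp point, in m); z points along the fingers, y is the line along which they close (so a half turn about z gives the same grasp; the last joint's range is limited). The gripper opens to 88 mm and grips with 3 to 60 N. Pads are 18 mm wide; open, the fingers measure 123 mm over their backs; the gripper's body (75 mm by 187 mm) begins 45 mm behind the grasp point.
Start: joints at [1.252, 0.689, -0.195, 1.565, 0.157, 0.902, -0.215], TCP at [0.216, -0.587, 0.201] pointing down, gripper open.
Joint ranges: [-3.01, 3.01], [-0.46, 2.08], [-1.47, 1.51], [0.13, 2.56], [-1, 4.14], [0.04, 2.09], [-2.66, 2.66]. Speed limits (rad/s): [2.57, 2.57, 3.14, 3.14, 3.14, 3.14, 3.14].

### API

Orientations are given as a unit quaternion [x, y, z, w].
In Python, from plant import r, optics gives the robot as it stands.
- The arm moves only by the shell command python3 -m pendant 'ROWS' [OPENING] [FORCE]. ROWS is JSON, a list of rows, each a list of 6 numbers: the shift along the tool's x, y, z as a fraction of full scale, then the turn, a rotation vector about the tool's x, y, z as a fraction of full scale. A call has 1 to 5 rows; each row shifts and turns the commanded pose from where the row before left it, along the tool's axes as they then stand; what a row does not reach is not made up. Full scale, the value 1, is 0.025 m for a shift and pi rad for a turn. A row lasts 1/12 s, in which the tool goes at most 41.7 mm and 7.16 degrees, less where a joint would pass 70% of its speed; a pose out of reach is approached as far as the arm can. A call with a number of a shift or a turn outside -1 to 1 is refused whole. A call with a gripper value outside its range is refused whole. OPENING is the opening, from -1 (shut) to 1 (fully open), set as the call begins (- or left out, the last holds). The fingers move at their own pace and stop on an object; FORCE is the grip in N (left out, the last holds). Time passes only in rows, so rows that do not move let the fingers close. It gives the time, the measured TCP pose, the force, the opening and the grip force at its end, in the units of the state.
- r.get_state(): the state, without advancing time (a new reading comes with each control period).
- optics.snapshot(name): name is "scene" or "top"; returns (picture, depth): 480x640x3 uint8, blue, green, red; 480x640 float32, m along the optical axis (not along the pixel's ray), 0 where there is no reading.
- optics.calibration(name): a dict with "vfov" (degrees; the focal length in pixels is half the picture's height over the tangent of half this angle, whatever the lens; pixels are square), "cx", "cy" (the principal point, pixels), "cam_to_world" (4x4, takes a point from camera to world coordinates). Camera axes: x right, y up, looking along -z (the intrinsics and any distortion apply to the point x, -y, -z); pixel columns grow to the right and rows downward; lengths in m; the calibration is good to about 2 mm. A picture is of the moment at which its call begins. calibration takes no time and is no camera call.
- r.finish_job(): hands the job in; it is judged then, once.
The state is a dict: "clock": time; "q": joint angles; "qd": joint speeds; "joint_torque": joint torques, N m; "tool_pos": TCP position; "eef_rot": TCP orientation; "contact_force": force on the tool from outside, world axes, zero at the start; "moment": the same for the moment, N m; "opening": opening from 0.0 (shut) to 1.0 (fully open); "finger_force": force on a finger pad.
Only numpy, scipy, OpenCV 4.12 (cv2) and the standard library are available. Lean on these libraries where they do the work, as an engineer would, in place of code of your own. Each camera call takes 0.05 s, during which the arm holds its last target. There are 200 camera calls.

### The job

Gather the parts of one white ceiling light into the blue four-compartment tray: the blue-capped screw canister from the railed rack onto the yellow mat, the white bracket onto the green mat, the grey driver box onto the red mat and the white lampholder onto the black mat. Set each part down gently, the same way up as it stands now and flat on its mat, inside its compartment. Leave the orange-capped canister and the brass bracket where they are.

Things in the scene. Friction and masses are not known exactly. Their poses are not given: they have to be found in the camera images.
- canister_blue: Screw canister with BLUE cap: upright cylinder, pale body 46 mm across, cap 49 mm across, 70 mm tall, under 0.25 kg. Stands on the grey rack behind its front rail; lift it clear of the rail before drawing it forward. Origin: centre of its underside, z up; its y runs along the row on the rack within 0.2 rad: close the fingers that way.
- bracket_white: WHITE U-shaped mounting bracket, open upwards: base 60 x 40 x 4 mm, with two side walls 4 mm thick and 32 mm tall running along its 60 mm length. Grip it over the 40 mm outside width (along its y). Origin: centre of its underside, x along the 60 mm length, z up.
- driver: Grey LED driver box 64 x 38 x 30 mm high with green terminals on top, near both ends. Origin: centre of its underside, x along the 64 mm length, y across the 38 mm width, z up.
- lampholder: White ceramic lampholder, upright and round: foot 44 mm across and 10 to 12 mm high, above it a neck 34 mm across up to 44 mm total height; copper ring on top. Grip the neck. Origin: centre of its underside, z up.
- canister_orange: Look-alike, stays: same canister, ORANGE cap, same rack, origin under its centre. Fixed rack: floor 30 mm above the table; front rail (towards robot) a bar with its top at 60 mm, 43 mm before the canisters' axes; back plate 80 mm, end plates 60 mm above the table. Both canisters and a low steel tin (44 mm across, 34 mm tall) stand in a row about 100 mm apart, in any order.
- bracket_brass: Look-alike, stays: the same U-shaped bracket but BRASS coloured (60 x 40 x 32 mm). Origin: centre of its underside.
- mat_yellow: YELLOW mat 92 x 92 x 2 mm, floor of one compartment of the fixed blue tray; place for the canister. Origin: centre of its underside (top face 2 mm higher, 7 mm above the table); x, y parallel to the walls. Tray: 2 x 2 compartments 96 mm wide inside, 101 mm apart; walls 5 mm thick, 30 mm above the table. Mats change places among them.
- mat_green: GREEN mat 92 x 92 x 2 mm, floor of one compartment of the fixed blue tray; place for the bracket. Origin: centre of its underside (top face 2 mm higher, 7 mm above the table); x, y parallel to the walls.
- mat_red: RED mat 92 x 92 x 2 mm, floor of one compartment of the fixed blue tray; place for the driver. Origin: centre of its underside (top face 2 mm higher, 7 mm above the table); x, y parallel to the walls.
- mat_black: BLACK mat 92 x 92 x 2 mm, floor of one compartment of the fixed blue tray; place for the lampholder. Origin: centre of its underside (top face 2 mm higher, 7 mm above the table); x, y parallel to the walls.
Things that resemble listed ones, but are neither listed nor needed, are in the scene too. Leave any brown look-alike of the driver alone. Leave any brown look-alike of the lampholder alone.

How it is judged:
At the end, for the whole second after the job is handed in: Each of the four parts rests on its own mat (centre within 36 mm of the mat's centre, underside within 6 mm of the mat, tilt under 0.15 rad, speed under 0.02 m/s); the orange-capped canister and brass bracket have moved less than 20 mm (horizontal distance between canister_blue and mat_yellow below 0.036 m and z of canister_blue in the frame of mat_yellow between -0.003 and 0.008 m and angle between each of canister_blue, bracket_white, driver, lampholder's own z axis and vertical below 0.15 rad and linear speed of each of canister_blue, bracket_white, driver, lampholder below 0.02 m/s and horizontal distance between bracket_white and mat_green below 0.036 m and z of bracket_white in the frame of mat_green between -0.003 and 0.008 m and horizontal distance between driver and mat_red below 0.036 m and z of driver in the frame of mat_red between -0.003 and 0.008 m and horizontal distance between lampholder and mat_black below 0.036 m and z of lampholder in the frame of mat_black between -0.003 and 0.008 m and distance of each of canister_orange, bracket_brass from where it was at the start of the episode below 0.02 m); the robot touches nothing.
It fails at once if a part is dropped or thrown onto its mat (over 0.7 m/s close above it) ((linear speed of canister_blue above 0.7 m/s and horizontal distance between canister_blue and mat_yellow below 0.06 m and z of canister_blue in the frame of mat_yellow below 0.08 m) or (linear speed of bracket_white above 0.7 m/s and horizontal distance between bracket_white and mat_green below 0.06 m and z of bracket_white in the frame of mat_green below 0.08 m) or (linear speed of driver above 0.7 m/s and horizontal distance between driver and mat_red below 0.06 m and z of driver in the frame of mat_red below 0.08 m) or (linear speed of lampholder above 0.7 m/s and horizontal distance between lampholder and mat_black below 0.06 m and z of lampholder in the frame of mat_black below 0.08 m)).
It fails at once if the canister orange is moved (20 mm or more) (distance of canister_orange from where it was at the start of the episode above 0.02 m).
It fails at once if the bracket brass is moved (20 mm or more) (distance of bracket_brass from where it was at the start of the episode above 0.02 m).
It also fails if it takes over 112 s, if anything falls off the work surface, if the arm or the gripper's body presses on something with over 40 N, if the wrist force passes 120 N, or if a joint passes its speed limit or range.

## Working session

There is one attempt and no reset: what is moved stays moved. The work goes in short steps, Python scripts to look and compute and a shell command to move; the robot and the scene stay as the last step left them, time stands still between calls to the robot, and variables do not carry over. Pictures are saved under pics/ and viewed, at most 14 in all, crops included, and the job is handed in when it is done.

```bash
ls; mkdir -p pics; python3 - <<'E'
from plant import r, optics
import cv2,numpy as np
for n in("scene","top"):
    p,d=optics.snapshot(n); cv2.imwrite(f"pics/{n}0.png",p); np.save(f"{n}0.npy",d)
    c=optics.calibration(n); print(n,{k:(np.round(v,4).tolist() if k=="cam_to_world" else v) for k,v in c.items()})
s=r.get_state(); print(s)
E
```

```text
pics
scene {'vfov': 56.6968983845969, 'cx': 316.8379141820373, 'cy': 232.77685706574485, 'cam_to_world': [[0.8466, -0.3347, 0.4139, 0.8575], [0.5322, 0.5487, -0.6447, -0.48], [-0.0113, 0.7661, 0.6426, 0.5466], [0.0, 0.0, 0.0, 1.0]]}
top {'vfov': 56.28242640776635, 'cx': 318.09712022524684, 'cy': 241.52446507119888, 'cam_to_world': [[-0.0103, 0.9964, -0.084, 0.4415], [-0.9995, -0.0128, -0.0292, -0.0049], [-0.0302, 0.0836, 0.996, 0.7827], [0.0, 0.0, 0.0, 1.0]]}
{'clock': 0.1, 'q': array([ 1.25183066,  0.68994255, -0.19455578,  1.56620392,  0.15733502,
        0.90250915, -0.21511655]), 'qd': array([ 6.49564233e-04, -1.64305550e-03,  7.89439911e-04, -1.37376103e-03,
       -1.55085472e-03, -1.76762619e-04,  2.26706020e-05]), 'joint_torque': array([-2.58356253e-03, -5.28499031e+01, -1.27154455e+00, -1.53837651e+01,
       -5.25985833e-02,  1.97240239e-03,  8.91926788e-05]), 'tool_pos': array([ 0.21568547, -0.58594477,  0.20027434]), 'eef_rot': array([ 9.84475315e-01,  1.75521109e-01, -2.05629744e-04, -8.07119077e-04]), 'contact_force': array([-0.67628457,  0.02106782,  0.51748799]), 'moment': array([-0.01424983,  0.02929834,  0.008028  ]), 'finger_force': 0.0, 'opening': 1.0010260659337062}
```

View pics/scene0.png

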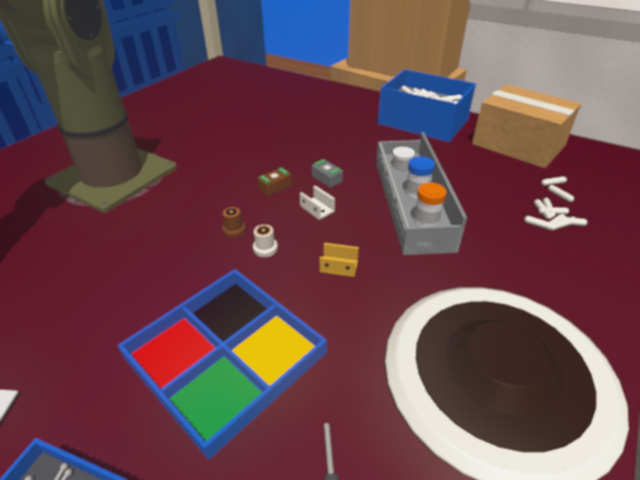

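View pics/top0.png

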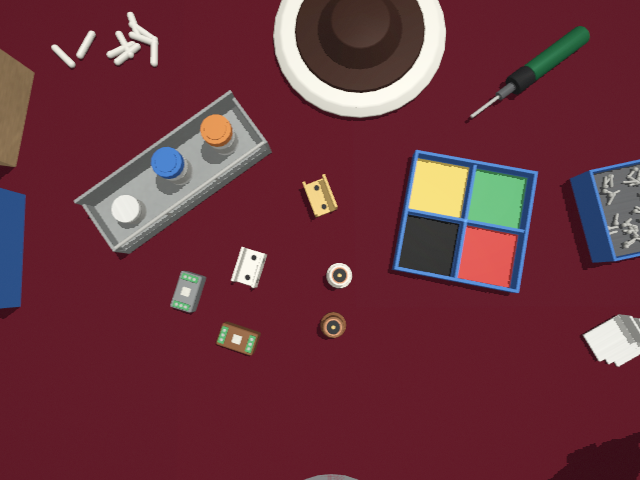

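Both views agree (top pixels): 
- **Canisters:** blue (168,163) is wanted. Orange (216,131) and the tin (126,209) stay.
- **Brackets:** white (249,267) is wanted, brass (320,196) stays.
- **Drivers:** grey (187,291) is wanted, brown (237,339) stays.
- **Lampholders:** white (339,275) is wanted, brown (333,325) stays.
- **Mats:** yellow (437,188), green (497,200), black (428,246), red (487,257).

Next is a close crop with measurements.

```bash
cat > h.py <<'E'
import cv2,numpy as np
from plant import r,optics
def cal(n):
    c=optics.calibration(n); return 240/np.tan(np.radians(c["vfov"]/2)),c["cx"],c["cy"],np.array(c["cam_to_world"])
def at_z(n,u,v,z):
    f,cx,cy,T=cal(n); d=T[:3,:3]@np.array([(u-cx)/f,-(v-cy)/f,-1]); return T[:3,3]+d*(z-T[2,3])/d[2]
def cloud(n,d):
    f,cx,cy,T=cal(n); v,u=np.mgrid[:480,:640]
    return np.stack([(u-cx)/f*d,-(v-cy)/f*d,-d],-1)@T[:3,:3].T+T[:3,3]
E
python3 - <<'E'
from h import *
p=cv2.imread("pics/top0.png"); d=np.load("top0.npy"); P=cloud("top",d)
cv2.imwrite("pics/crop.png",cv2.resize(p[115:315,75:365],None,fx=2.75,fy=2.75,interpolation=cv2.INTER_CUBIC))
print("table",np.median(P[380:440,200:300,2]), "missing",(d==0).mean())
for n,(u,v) in dict(blue=(168,163),orange=(216,131),tin=(126,209),wb=(249,267),bb=(320,196),drv=(187,291),lamp=(339,275)).items():
    w=P[v-22:v+23,u-22:u+23].reshape(-1,3); w=w[w[:,2]>(0.085 if n in("blue","orange") else .05 if n=="tin" else 0.012)]
    (c,s,a)=cv2.minAreaRect((w[:,:2]*1000).astype(np.float32))
    print(n,len(w),"zmax",np.percentile(w[:,2],[50,98]).round(3),"mean",w.mean(0).round(3),"rect",np.round(c,1),np.round(s,1),round(a,1))
for n,(u,v) in dict(y=(437,188),g=(497,200),k=(428,246),r=(487,257)).items(): print(n,at_z("top",u,v,.007).round(4),P[v,u].round(4))
E
```

```text
table -0.000337891855404282 missing 0.003977864583333333
blue 824 zmax [0.1   0.103] mean [0.624 0.247 0.108] rect [551.5 127.9] [341.6  47.9] 58.3
orange 813 zmax [0.1   0.103] mean [0.676 0.172 0.103] rect [577.2  84. ] [320.9  48. ] 41.7
tin 752 zmax [0.063 0.066] mean [0.558 0.327 0.069] rect [489.  196.4] [407.5  71.4] 66.8
wb 328 zmax [0.03  0.783] mean [0.464 0.132 0.048] rect [444.8  79.2] [161.1  59.8] 70.8
bb 213 zmax [0.031 0.603] mean [0.582 0.011 0.047] rect [531.9  -2.1] [175.3  44.1] 15.9
drv 951 zmax [0.03  0.034] mean [0.424 0.236 0.036] rect [416.2 131. ] [267.8  68.7] 86.2
lamp 353 zmax [0.044 0.049] mean [ 0.448 -0.017  0.057] rect [449.6 -19.4] [38.  37.4] 21.2
y [ 0.5976 -0.19    0.007 ] [ 0.5978 -0.1901  0.0064]
g [ 0.5749 -0.2922  0.007 ] [ 0.5754 -0.2933  0.0041]
k [ 0.4967 -0.1714  0.007 ] [ 0.4968 -0.1717  0.0054]
r [ 0.4766 -0.271   0.007 ] [ 0.4767 -0.2715  0.0056]
```

View pics/crop.png

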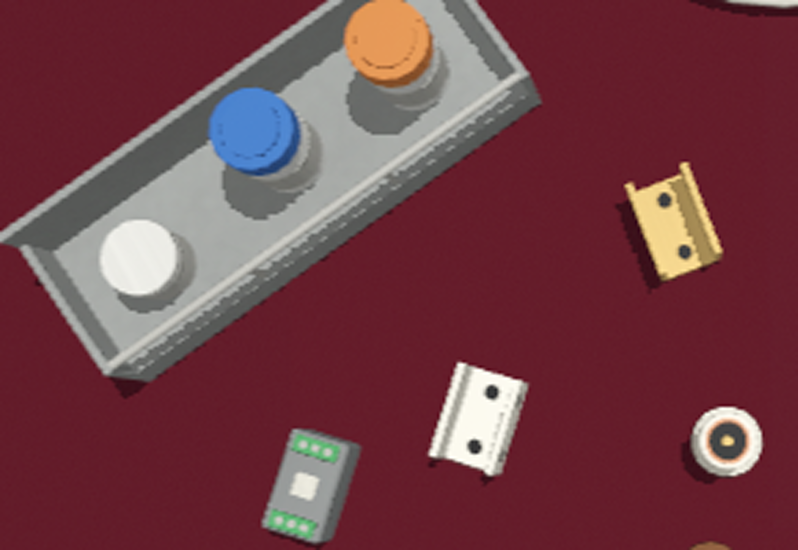

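The crop confirms the choices: blue cap, white U bracket, grey box with green terminals, and white round holder at (727,441) in the crop. I'll refine the poses with height bands.

```bash
python3 - <<'E'
from h import *
d=np.load("top0.npy"); P=cloud("top",d); p=cv2.imread("pics/top0.png"); hsv=cv2.cvtColor(p,cv2.COLOR_BGR2HSV)
for n,(u,v,z) in dict(blue=(168,163,.1),orange=(216,131,.1),wb=(249,267,.032),bb=(320,196,.032),drv=(187,291,.03),lamp=(339,275,.044)).items():
    w=P[v-24:v+25,u-24:u+25].reshape(-1,3); w=w[abs(w[:,2]-z)<.004]
    (c,s,a)=cv2.minAreaRect((w[:,:2]*1000).astype(np.float32)); print(n,len(w),"rect",np.round(c,1),np.round(s,1),round(a,1),w[:,:2].mean(0).round(4))
# image-edge check: bracket rim corners (crop px) and driver top corners at known heights
cr=lambda x,y:(75+(x+.5)/2.75-.5,115+(y+.5)/2.75-.5)
for n,z,c in (("wb",.032,[(458,363),(527,382),(499,474),(430,457)]),("drv",.03,[(292,430),(347,445),(320,541),(265,526)])):
    q=np.array([at_z("top",*cr(*k),z) for k in c])[:,:2]; print(n,q.round(4).tolist(),q.mean(0).round(4),np.linalg.norm(np.diff(q,axis=0),axis=1).round(4))
print("lamp",at_z("top",*cr(727,441),.044).round(4),"blue",at_z("top",*cr(250,130),.1).round(4))
# mats: segment by colour
for n,(u,v) in dict(y=(437,188),g=(497,200),k=(428,246),r=(487,257)).items():
    m=(np.abs(p.astype(int)-p[v,u]).max(-1)<30).astype(np.uint8); l=cv2.connectedComponents(m)[1]; ys,xs=np.where(l==l[v,u])
    q=np.array([at_z("top",x,y,.007)[:2] for x,y in zip(xs,ys)]); c,s,a=cv2.minAreaRect((q*1000).astype(np.float32)); print(n,np.round(c,1),np.round(s,1),round(a,1))
# rack front rail edges
e=[at_z("top",*cr(*k),.06)[:2] for k in((115,365),(522,72))]; print("rail",e,np.degrees(np.arctan2(*(e[1]-e[0])[::-1])))
print(r.get_state()["tool_pos"])
E
```

```text
blue 726 rect [628.2 251.9] [47.7 46.9] 86.0 [0.6279 0.2516]
orange 726 rect [679.3 174.7] [48.1 47.2] 10.2 [0.6785 0.1744]
wb 196 rect [464.  135.8] [40.5 59.6] 72.4 [0.4641 0.1359]
bb 175 rect [585.9  13.3] [60.3 39.9] 20.5 [0.5858 0.0128]
drv 827 rect [423.8 240.6] [38.5 64.1] 73.4 [0.4236 0.24  ]
lamp 323 rect [448.7 -18.3] [31.3 32.6] 44.4 [ 0.4485 -0.0179]
wb [[0.4977, 0.1469], [0.4855, 0.1044], [0.4297, 0.1215], [0.4404, 0.1638]] [0.4633 0.1342] [0.0442 0.0584 0.0436]
drv [[0.4578, 0.2497], [0.4483, 0.2155], [0.3901, 0.2315], [0.3995, 0.2655]] [0.4239 0.2406] [0.0355 0.0603 0.0353]
lamp [ 0.4482 -0.0171  0.044 ] blue [0.6272 0.2529 0.1   ]
y [ 597.4 -191.7] [88.3 86.8] 78.3Traceback (most recent call last):
  File "<stdin>", line 14, in <module>
  File "h.py", line 6, in at_z
    f,cx,cy,T=cal(n); d=T[:3,:3]@np.array([(u-cx)/f,-(v-cy)/f,-1]); return T[:3,3]+d*(z-T[2,3])/d[2]
              ~~~^^^
  File "h.py", line 4, in cal
    c=optics.calibration(n); return 240/np.tan(np.radians(c["vfov"]/2)),c["cx"],c["cy"],np.array(c["cam_to_world"])
ValueError: time passes only in moves, steps and waits
```

```bash
cat > go.py <<'E'
# python3 go.py x y z yaw_deg : remaining move in row units (tool axes after the turn)
import sys,numpy as np
from plant import r
from scipy.spatial.transform import Rotation as R
x,y,z,w=map(float,sys.argv[1:]); s=r.get_state(); M=R.from_quat(s["eef_rot"]).as_matrix()
yaw=np.degrees(np.arctan2(M[1,0],M[0,0])); dt=-((w-yaw+90)%180-90)
w2=np.radians(yaw-dt); D=np.array([[np.cos(w2),np.sin(w2),0],[np.sin(w2),-np.cos(w2),0],[0,0,-1]])
print("t",round(s["clock"],2),"pos",s["tool_pos"].round(4),"yaw",round(yaw,1),"tilt",np.degrees(np.arccos(-M[2,2])).round(2),"q7",s["q"].round(2),"open",round(s["opening"],3),"F",round(s["finger_force"],1),s["contact_force"].round(1))
print("shift",(D.T@(np.array([x,y,z])-s["tool_pos"])/.025).round(2),"turn z",round(dt/180,4))
E
S='[0.17,-0.93,0,0,0,0]'
python3 -m pendant '[[0,0,0,0,0,0.0355],[0,0,0,0,0,0.0355],[0,0,0,0,0,0.0355],[0,0,0,0,0,0.0355],[0,0,0,0,0,0.0355]]' 0.3 15 
python3 -m pendant '[[0.17,-0.93,0,0,0,0],[0.17,-0.93,0,0,0,0],[0.17,-0.93,0,0,0,0],[0.17,-0.93,0,0,0,0],[0.17,-0.93,0,0,0,0]]'
python3 go.py .4485 -.0175 .12 -11.7
```

```text
clock: 0.52
tool_pos: [0.2159, -0.5861, 0.2006]
eef_rot: [0.994, -0.105, -0.0, -0.0]
contact_force: [0.6, -0.3, 0.0]
opening: 0.66
finger_force: 0.0
clock: 0.93
tool_pos: [0.2606, -0.4756, 0.2007]
eef_rot: [0.995, -0.102, -0.0, -0.0]
contact_force: [0.1, 0.5, -0.7]
opening: 0.648
finger_force: 0.0
t 0.93 pos [ 0.2606 -0.4756  0.2007] yaw -11.7 tilt 0.05 q7 [ 1.    0.58 -0.03  1.82  0.02  0.74 -0.81] open 0.648 F 0.0 [ 0.1  0.5 -0.7]
shift [  3.64 -19.47   3.23] turn z -0.0002
```

```bash

python3 -m pendant '[[0.18,-0.97,0.16,0,0,0],[0.18,-0.97,0.16,0,0,0],[0.18,-0.97,0.16,0,0,0],[0.18,-0.97,0.16,0,0,0],[0.18,-0.97,0.16,0,0,0]]' >/dev/null
python3 -m pendant '[[0.18,-0.97,0.16,0,0,0],[0.18,-0.97,0.16,0,0,0],[0.18,-0.97,0.16,0,0,0],[0.18,-0.97,0.16,0,0,0],[0.18,-0.97,0.16,0,0,0]]' >/dev/null
python3 -m pendant '[[0.18,-0.97,0.16,0,0,0],[0.18,-0.97,0.16,0,0,0],[0.18,-0.97,0.16,0,0,0],[0.18,-0.97,0.16,0,0,0],[0.18,-0.97,0.16,0,0,0]]' >/dev/null
python3 -m pendant '[[0.18,-0.97,0.16,0,0,0],[0.18,-0.97,0.16,0,0,0],[0.18,-0.97,0.16,0,0,0],[0.18,-0.97,0.16,0,0,0],[0,0,0,0,0,0]]' >/dev/null
python3 go.py .4485 -.0175 .017 -11.7
```

```text
t 2.6 pos [ 0.4399 -0.0379  0.1242] yaw -11.3 tilt 0.17 q7 [-0.06  0.6   0.07  2.19 -0.13  0.35 -1.65] open 0.648 F 0.0 [-0.3  0.5 -0.2]
shift [ 0.17 -0.87  4.29] turn z 0.0024
```

```bash

python3 -m pendant '[[0.17,-0.87,0.29,0,0,0.0024],[0,0,0.8,0,0,0],[0,0,0.8,0,0,0],[0,0,0.5,0,0,0],[0,0,0,0,0,0]]' >/dev/null
python3 go.py .4485 -.0175 .017 -11.7; python3 - <<'E'
from h import *
p,d=optics.snapshot("scene"); cv2.imwrite("pics/l1.png",cv2.resize(p[130:310,160:400],None,fx=2.5,fy=2.5))
E
```

```text
t 3.02 pos [ 0.4449 -0.0231  0.0634] yaw -12.2 tilt 0.25 q7 [-0.08  0.74  0.05  2.21 -0.16  0.2  -1.67] open 0.651 F 0.0 [-0.3  0.6 -0.1]
shift [ 0.1  -0.25  1.85] turn z -0.0026
```

View pics/l1.png

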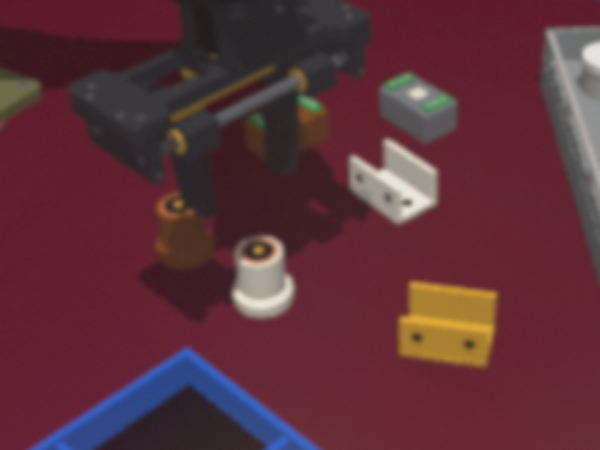

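The fingers look farther from the camera than the lampholder, so I'll check this by projecting the points.

```bash
cat >> h.py <<'E'
def proj(n,X):
    f,cx,cy,T=cal(n); c=T[:3,:3].T@(np.asarray(X)-T[:3,3]); return np.round([cx+f*c[0]/-c[2],cy-f*c[1]/-c[2]],1)
E
python3 - <<'E'
from h import *
for n,X in dict(lamp=(.4485,-.0175,.044),blue=(.628,.252,.1),bb=(.586,.013,.0),tcp=r.get_state()["tool_pos"]).items(): print(n,proj("scene",X))
p,d=optics.snapshot("scene"); P=cloud("scene",d)
for u,v in((263,230),(430,193),(421,167),(240,205),(272,190)): print((u,v),P[v,u].round(4))
E
```

```text
lamp [263.7 229.6]
blue [421.2 161.8]
bb [338.9 265.4]
tcp [259.2 221.8]
(263, 230) [ 0.4494 -0.0205  0.0456]
(430, 193) [0.6812 0.1599 0.1013]
(421, 167) [0.6356 0.2319 0.1013]
(240, 205) [ 0.4461 -0.0643  0.1268]
(272, 190) [0.4582 0.0038 0.1199]
```

```bash

python3 -m pendant '[[0.1,-0.25,0.3,0,0,-0.0026],[0,0,0.6,0,0,0],[0,0,0.5,0,0,0],[0,0,0.45,0,0,0],[0,0,0,0,0,0]]' >/dev/null
python3 -m pendant '[[0,0,0,0,0,0],[0,0,0,0,0,0]]' >/dev/null
python3 go.py .4485 -.0175 .017 -11.7; python3 - <<'E'
from h import *
p,d=optics.snapshot("scene"); cv2.imwrite("pics/l2.png",cv2.resize(p[150:290,180:340],None,fx=3.5,fy=3.5))
E
```

```text
t 3.7 pos [ 0.4508 -0.0172  0.0196] yaw -11.7 tilt 0.07 q7 [-0.08  0.83  0.02  2.22 -0.16  0.09 -1.67] open 0.646 F 0.0 [-0.6  0.5 -0.2]
shift [-0.09  0.03  0.11] turn z 0.0001
```

View pics/l2.png

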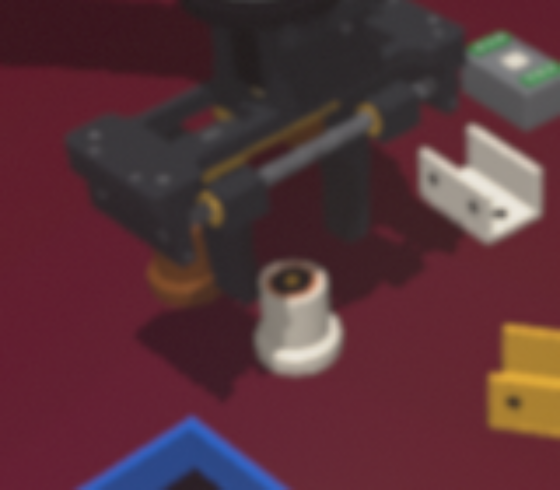

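```bash
python3 - <<'E'
from h import *
t=r.get_state()["tool_pos"]; ey=np.array([-.203,-.979,0]); print("tcp",proj("scene",t))
for s in(.03,-.03): print(s,[proj("scene",t+s*ey+[0,0,h]) for h in(0,.02,.04)])
p,d=optics.snapshot("scene"); P=cloud("scene",d)
for u,v in((247,232),(247,225),(277,214),(277,205),(263,230),(264,248)): print((u,v),P[v,u].round(4))
E
```

```text
tcp [266.  240.3]
0.03 [array([253.2, 248.4]), array([252.1, 239.8]), array([250.8, 231. ])]
-0.03 [array([278.3, 232.5]), array([277.5, 224.1]), array([276.8, 215.4])]
(247, 232) [ 0.4516 -0.0631  0.0723]
(247, 225) [ 0.4527 -0.0619  0.087 ]
(277, 214) [0.4611 0.008  0.0673]
(277, 205) [0.4609 0.0104 0.0854]
(263, 230) [ 0.4487 -0.0197  0.0448]
(264, 248) [ 0.4576 -0.0326  0.0159]
```

```bash
python3 - <<'E'
from h import *
p,d=optics.snapshot("scene"); P=cloud("scene",d)
for u in(245,248,276,279):
    print(u,[(v,*P[v,u].round(3)) for v in range(200,246,4)])
E
python3 -m pendant '[[0,0,0,0,0,0]]'
```

```text
245 [(200, np.float64(0.463), np.float64(-0.069), np.float64(0.146)), (204, np.float64(0.468), np.float64(-0.076), np.float64(0.145)), (208, np.float64(0.472), np.float64(-0.081), np.float64(0.142)), (212, np.float64(0.471), np.float64(-0.081), np.float64(0.133)), (216, np.float64(0.471), np.float64(-0.082), np.float64(0.126)), (220, np.float64(0.45), np.float64(-0.062), np.float64(0.097)), (224, np.float64(0.451), np.float64(-0.064), np.float64(0.09)), (228, np.float64(0.448), np.float64(-0.063), np.float64(0.079)), (232, np.float64(0.445), np.float64(-0.062), np.float64(0.069)), (236, np.float64(0.393), np.float64(-0.01), np.float64(-0.001)), (240, np.float64(0.401), np.float64(-0.02), np.float64(-0.0)), (244, np.float64(0.408), np.float64(-0.028), np.float64(-0.001))]
248 [(200, np.float64(0.467), np.float64(-0.067), np.float64(0.146)), (204, np.float64(0.473), np.float64(-0.074), np.float64(0.146)), (208, np.float64(0.472), np.float64(-0.075), np.float64(0.138)), (212, np.float64(0.472), np.float64(-0.076), np.float64(0.13)), (216, np.float64(0.452), np.float64(-0.056), np.float6
[... 1452 characters left out ...]
), np.float64(0.009), np.float64(0.073)), (216, np.float64(0.464), np.float64(0.01), np.float64(0.062)), (220, np.float64(0.422), np.float64(0.061), np.float64(0.002)), (224, np.float64(0.428), np.float64(0.052), np.float64(0.001)), (228, np.float64(0.434), np.float64(0.043), np.float64(-0.001)), (232, np.float64(0.442), np.float64(0.032), np.float64(0.0)), (236, np.float64(0.449), np.float64(0.024), np.float64(-0.001)), (240, np.float64(0.456), np.float64(0.013), np.float64(0.0)), (244, np.float64(0.463), np.float64(0.003), np.float64(0.001))]
clock: 3.93
tool_pos: [0.4506, -0.0172, 0.0196]
eef_rot: [0.995, -0.102, 0.001, -0.0]
contact_force: [-0.4, 0.4, 1.2]
opening: 0.65
finger_force: 0.0
```

The depth image puts the fingertips at z≈0.058 while the TCP reads 0.020. Either the fingers extend as they close, or the reading is offset. Closing here is safe in both cases, so I'll do that and look.

```bash

python3 -m pendant '[[0,0,0,0,0,0],[0,0,0,0,0,0],[0,0,0,0,0,0],[0,0,0,0,0,0],[0,0,0,0,0,0]]' -1 10 
python3 -m pendant '[[0,0,0,0,0,0],[0,0,0,0,0,0]]'
python3 - <<'E'
from h import *
p,d=optics.snapshot("scene"); cv2.imwrite("pics/l3.png",cv2.resize(p[150:290,180:340],None,fx=3.5,fy=3.5))
E
```

```text
clock: 4.35
tool_pos: [0.4502, -0.0173, 0.019]
eef_rot: [0.995, -0.102, 0.0, 0.0]
contact_force: [-0.4, 1.2, -0.2]
opening: 0.295
finger_force: 0.0
clock: 4.52
tool_pos: [0.4502, -0.0173, 0.019]
eef_rot: [0.995, -0.102, -0.0, 0.0]
contact_force: [-1.1, 0.7, 0.3]
opening: 0.148
finger_force: 0.0
```

View pics/l3.png

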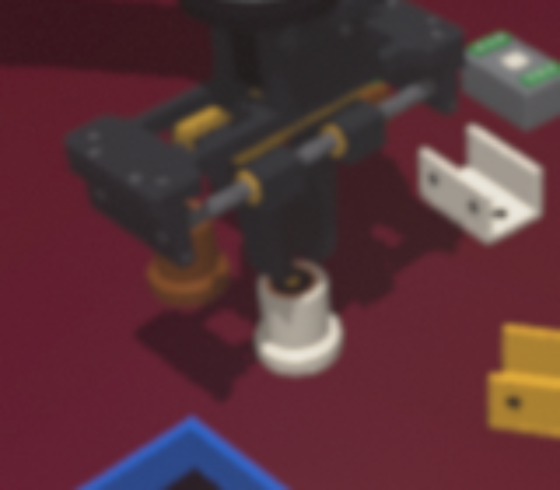

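```bash
python3 - <<'E'
from h import *
p,d=optics.snapshot("scene"); P=cloud("scene",d); g=p.max(-1)
m=(P[...,2]>.05)&(P[...,2]<.11)&(abs(P[...,0]-.455)<.03)&(abs(P[...,1]+.02)<.05)&(g<90)
w=P[m]; print(len(w)); 
for z in np.arange(.05,.11,.01):
    q=w[(w[:,2]>=z)&(w[:,2]<z+.01)]; 
    if len(q)>3:
        e1=q[:,:2]@[.979,-.203]; e2=q[:,:2]@[-.203,-.979]; print(round(z,3),len(q),"along ex",np.percentile(e1,[5,50,95]).round(4),"along ey",np.percentile(e2,[5,95]).round(4))
t=r.get_state()["tool_pos"]; print(t,"tcp ex,ey",t[:2]@[.979,-.203],t[:2]@[-.203,-.979],r.grip_point_offset,r.get_state()["q"].round(3)); print("tip z min",np.sort(w[:,2])[:8].round(4))
E
```

```text
538
0.05 21 along ex [0.444  0.4521 0.4545] along ey [-0.0861 -0.0592]
0.06 101 along ex [0.4388 0.4522 0.4545] along ey [-0.0899 -0.0546]
0.07 112 along ex [0.4376 0.4515 0.4547] along ey [-0.0891 -0.0535]
0.08 113 along ex [0.4386 0.4522 0.4551] along ey [-0.0903 -0.0526]
0.09 118 along ex [0.4376 0.4525 0.4548] along ey [-0.0914 -0.0518]
0.1 73 along ex [0.4436 0.453  0.455 ] along ey [-0.0937 -0.051 ]
[ 0.4501917  -0.01729332  0.01900043] tcp ex,ey 0.4442482215368142 -0.07445875389836819 0.0187 [-0.076  0.833  0.02   2.218 -0.164  0.091 -1.674]
tip z min [0.0565 0.0573 0.0573 0.0576 0.0577 0.0578 0.0581 0.0582]
```

The fingers closed above the lampholder with no contact. The real tip is about 38 mm higher than tool_pos reads, and xy agrees. I'll reopen, descend with the force watched, and check the offset again.

```bash

python3 -m pendant '[[0,0,0,0,0,0],[0,0,0,0,0,0],[0,0,0,0,0,0],[0,0,0,0,0,0],[0,0,0,0,0,0]]' 0.4 15 >/dev/null
python3 -m pendant '[[0,0,0,0,0,0],[0,0,0,0,0,0],[-0.05,0,0.4,0,0,0],[0,0,0.4,0,0,0],[0,0,0,0,0,0]]'
python3 go.py .4485 -.0175 -.019 -11.7; python3 - <<'E'
from h import *
p,d=optics.snapshot("scene"); P=cloud("scene",d); g=p.max(-1)
m=(P[...,2]>.01)&(P[...,2]<.11)&(abs(P[...,0]-.455)<.03)&(abs(P[...,1]+.02)<.06)&(g<90)&(np.indices(g.shape)[1]<252)
print("tip z min",np.sort(P[m][:,2])[:8].round(4))
E
```

```text
clock: 5.45
tool_pos: [0.4483, -0.0169, -0.002]
eef_rot: [0.995, -0.102, -0.002, 0.0]
contact_force: [0.6, -0.9, -0.6]
opening: 0.699
finger_force: 0.0
t 5.45 pos [ 0.4483 -0.0169 -0.002 ] yaw -11.7 tilt 0.21 q7 [-0.07  0.88  0.01  2.22 -0.17  0.04 -1.67] open 0.699 F 0.0 [ 0.6 -0.9 -0.6]
shift [0.01 0.02 0.68] turn z 0.0
tip z min [0.0366 0.0373 0.0378 0.0386 0.0394 0.04   0.0409 0.0413]
```

The offset holds at +38 mm, so a constant tool-length error fits. Joint 6 is at its limit here, so I'll tilt the tool about 6° about its closing axis, which keeps the pads flat on the round neck, to reach lower. From now on go.py targets the true grasp point.

```bash
cat > go.py <<'E'
# python3 go.py x y ztip yaw_deg : remaining move in row units. (x,y): true grasp point; ztip: true fingertip height (tool_pos reads 38.5 mm beyond the tip)
import sys,numpy as np
from plant import r
from scipy.spatial.transform import Rotation as R
x,y,z,w=map(float,sys.argv[1:]); s=r.get_state(); M=R.from_quat(s["eef_rot"]).as_matrix()
tip=s["tool_pos"]-.0385*M[:,2]; g=tip-.0187*M[:,2]
yaw=np.degrees(np.arctan2(M[1,0],M[0,0])); dt=-((w-yaw+90)%180-90)
M2=R.from_euler("z",-dt,degrees=True).as_matrix()@M
print("t",round(s["clock"],2),"tip",tip.round(4),"grasp",g.round(4),"yaw",round(yaw,1),"tilt",np.degrees(np.arccos(-M[2,2])).round(2),"q",s["q"].round(2),"open mm",round(88*s["opening"],1),"F",round(s["finger_force"],1),s["contact_force"].round(1))
print("shift",(M2.T@np.array([x-g[0],y-g[1],z-tip[2]])/.025).round(2),"turn z",round(dt/180,4))
E
python3 -m pendant '[[0,0,0,0,-0.0167,0],[0,0,0,0,-0.0167,0],[0,0,0,0,0,0]]'
python3 go.py .4485 -.0175 .016 -11.7
```

```text
clock: 5.75
tool_pos: [0.4528, -0.0177, -0.0007]
eef_rot: [0.993, -0.102, -0.05, -0.005]
contact_force: [-0.1, -0.4, 0.1]
opening: 0.7
finger_force: 0.0
t 5.75 tip [ 0.4567 -0.0185  0.0376] grasp [ 0.4585 -0.0189  0.0562] yaw -11.8 tilt 5.81 q [-0.05  0.89  0.02  2.11 -0.16  0.25 -1.66] open mm 61.6 F 0.0 [-0.1 -0.4  0.1]
shift [-0.31  0.03  0.9 ] turn z -0.0003
```

```bash

python3 -m pendant '[[-0.3,0.03,0,0,0,0],[0,0,0.3,0,0,0],[0,0,0.3,0,0,0],[0,0,0.3,0,0,0],[0,0,0,0,0,0]]' >/dev/null
python3 go.py .4485 -.0175 .016 -11.7
python3 -m pendant '[[0,0,0,0,0,0],[0,0,0,0,0,0],[0,0,0,0,0,0],[0,0,0,0,0,0],[0,0,0,0,0,0]]' -1 15 >/dev/null
python3 -m pendant '[[0,0,0,0,0,0],[0,0,0,0,0,0],[0,0,0,0,0,0]]' >/dev/null
python3 go.py .4485 -.0175 .016 -11.7;python3 - <<'E'
from h import *
p,d=optics.snapshot("scene"); cv2.imwrite("pics/l4.png",cv2.resize(p[150:290,180:340],None,fx=3.5,fy=3.5))
E
```

```text
t 6.17 tip [ 0.442  -0.0164  0.0146] grasp [ 0.444  -0.0168  0.0332] yaw -11.7 tilt 6.21 q [-0.05  0.93  0.    2.14 -0.17  0.17 -1.66] open mm 61.8 F 0.0 [-0.  -0.4 -1.3]
shift [ 0.18 -0.01 -0.08] turn z 0.0001
t 6.83 tip [ 0.4437 -0.0167  0.0162] grasp [ 0.4457 -0.0171  0.0348] yaw -11.7 tilt 6.01 q [-0.05  0.93  0.    2.14 -0.17  0.17 -1.66] open mm 32.9 F 15.0 [0.5 0.4 2.9]
shift [ 0.11 -0.01 -0.  ] turn z -0.0
```

View pics/l4.png

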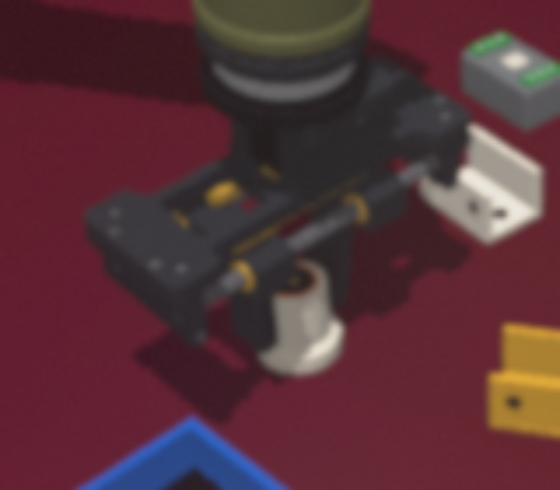

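The lampholder is held at 33 mm and 15 N. Now I'll lift it and carry it.

```bash

python3 -m pendant '[[-0.03,0,-0.3,0,0,0],[-0.05,0,-0.5,0,0,0],[-0.08,0,-0.8,0,0,0],[-0.08,0,-0.8,0,0,0],[-0.08,0,-0.8,0,0,0]]' >/dev/null
python3 go.py .4972 -.1715 .09 -11.7
```

```text
t 7.3 tip [ 0.4435 -0.0167  0.0975] grasp [ 0.4454 -0.017   0.1161] yaw -11.7 tilt 6.1 q [-0.07  0.76  0.04  2.13 -0.16  0.36 -1.67] open mm 32.9 F 15.0 [ 0.7  0.3 -1.1]
shift [ 3.29  5.63 -0.05] turn z 0.0
```

```bash

python3 -m pendant '[[0.4,0.7,0,0,0,0],[0.4,0.7,0,0,0,0],[0.4,0.7,0,0,0,0],[0.4,0.7,0,0,0,0],[0.4,0.7,0,0,0,0]]' >/dev/null
python3 -m pendant '[[0.4,0.7,0,0,0,0],[0.4,0.7,0,0,0,0],[0.4,0.7,0,0,0,0],[0,0,0,0,0,0],[0,0,0,0,0,0]]' >/dev/null
python3 go.py .4972 -.1715 .04 -11.7
```

```text
t 8.13 tip [ 0.4931 -0.1708  0.0882] grasp [ 0.495  -0.1712  0.1068] yaw -11.8 tilt 6.06 q [ 0.21  0.83  0.05  1.9  -0.06  0.52 -1.47] open mm 32.6 F 15.0 [-0.6  0.4 -0.4]
shift [ 0.29 -0.01  1.91] turn z -0.0007
```

```bash

python3 -m pendant '[[0.2,0,0.5,0,0,0],[0.09,0,0.5,0,0,0],[0,0,0.5,0,0,0],[0,0,0.41,0,0,0],[0,0,0,0,0,0]]' >/dev/null
python3 go.py .4972 -.1715 .0235 -11.7
python3 -m pendant '[[0,0,0.2,0,0,0],[0,0,0.2,0,0,0],[0,0,0.16,0,0,0],[0,0,0,0,0,0],[0,0,0,0,0,0]]' >/dev/null
python3 go.py .4972 -.1715 .0235 -11.7
```

```text
t 8.55 tip [ 0.4936 -0.1686  0.0371] grasp [ 0.4956 -0.1691  0.0557] yaw -11.6 tilt 6.36 q [ 0.22  0.92  0.04  1.91 -0.06  0.43 -1.47] open mm 32.8 F 15.0 [-1.2  0.5 -1. ]
shift [0.14 0.08 0.53] turn z 0.0005
t 8.97 tip [ 0.4942 -0.1701  0.0258] grasp [ 0.4961 -0.1705  0.0444] yaw -11.7 tilt 6.05 q [ 0.22  0.94  0.04  1.91 -0.06  0.4  -1.47] open mm 32.8 F 15.0 [ 0.4  1.1 -0.4]
shift [0.06 0.03 0.09] turn z -0.0
```

```bash

python3 -m pendant '[[0.03,0,0.06,0,0,0],[0,0,0.06,0,0,0],[0,0,0,0,0,0],[0,0,0,0,0,0]]' 
python3 -m pendant '[[0,0,0,0,0,0],[0,0,0,0,0,0],[0,0,0,0,0,0],[0,0,0,0,0,0]]' 0.15
python3 go.py .4972 -.1715 .12 -11.7
```

```text
clock: 9.3
tool_pos: [0.4913, -0.1696, -0.015]
eef_rot: [0.993, -0.102, -0.052, -0.005]
contact_force: [0.3, 0.8, 3.1]
opening: 0.377
finger_force: 15.0
clock: 9.63
tool_pos: [0.4905, -0.1693, -0.0156]
eef_rot: [0.993, -0.102, -0.053, -0.005]
contact_force: [0.5, 0.5, -0.4]
opening: 0.572
finger_force: 0.0
t 9.63 tip [ 0.4944 -0.1701  0.0227] grasp [ 0.4964 -0.1705  0.0413] yaw -11.7 tilt 6.07 q [ 0.22  0.95  0.04  1.91 -0.06  0.39 -1.47] open mm 50.4 F 0.0 [ 0.5  0.5 -0.4]
shift [-0.37  0.03 -3.87] turn z -0.0
```

```bash

python3 -m pendant '[[-0.05,0,-0.5,0,0,0],[-0.1,0,-0.9,0,0,0],[-0.1,0,-0.9,0,0,0],[-0.1,0,-0.9,0,0,0],[-0.05,0,-0.6,0,0,0.0277]]' 0.5 >/dev/null
python3 go.py .4236 .2403 .1 -16.6
```

```text
t 10.05 tip [ 0.4951 -0.1705  0.121 ] grasp [ 0.497  -0.1708  0.1396] yaw -16.8 tilt 5.92 q [ 0.2   0.78  0.08  1.88 -0.09  0.59 -1.53] open mm 66.1 F 0.0 [ 0.3  0.2 -0.1]
shift [ -7.38 -14.94   1.47] turn z -0.0009
```

```bash

python3 -m pendant '[[-0.43,-0.87,0.05,0,0,0],[-0.43,-0.87,0.05,0,0,0],[-0.43,-0.87,0.05,0,0,0],[-0.43,-0.87,0.05,0,0,0],[-0.43,-0.87,0.05,0,0,0]]' >/dev/null
python3 -m pendant '[[-0.43,-0.87,0.05,0,0,0],[-0.43,-0.87,0.05,0,0,0],[-0.43,-0.87,0.05,0,0,0],[-0.43,-0.87,0.05,0,0,0],[-0.43,-0.87,0.05,0,0,0]]' >/dev/null
python3 -m pendant '[[-0.43,-0.87,0.05,0,0,0],[-0.43,-0.87,0.05,0,0,0],[-0.43,-0.87,0.05,0,0,0],[-0.43,-0.87,0.05,0,0,0],[-0.43,-0.87,0.05,0,0,0]]' >/dev/null
python3 -m pendant '[[-0.43,-0.87,0.05,0,0,0],[-0.43,-0.87,0.05,0,0,0],[0,0,0,0,0,0],[0,0,0,0,0,0],[0,0,0,0,0,0]]' >/dev/null
python3 go.py .4236 .2403 .05 -16.6
python3 - <<'E'
from h import *
p,d=optics.snapshot("scene"); cv2.imwrite("pics/m1.png",p)
E
```

```text
t 11.72 tip [0.4245 0.236  0.1134] grasp [0.4264 0.2356 0.132 ] yaw -16.7 tilt 6.02 q [-0.62  0.76  0.11  2.02 -0.32  0.46 -2.1 ] open mm 66.1 F 0.0 [-0.5 -0.5  0.4]
shift [ 0.1  -0.17  2.54] turn z -0.0008
```

View pics/m1.png

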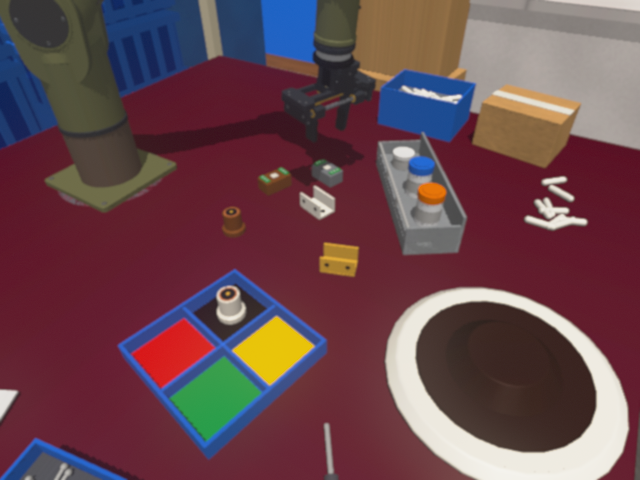

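The lampholder stands upright on the black mat at (231,303), and the gripper hangs above the grey driver at (327,172). Descending.

```bash

python3 -m pendant '[[0.05,-0.1,0.6,0,0,0],[0.05,-0.07,0.7,0,0,0],[0,0,0.7,0,0,0],[0,0,0.54,0,0,0],[0,0,0,0,0,0]]' >/dev/null
python3 go.py .4236 .2403 .010 -16.6
```

```text
t 12.18 tip [0.4204 0.2394 0.0478] grasp [0.4224 0.239  0.0664] yaw -16.9 tilt 6.23 q [-0.59  0.88  0.05  2.04 -0.35  0.32 -2.08] open mm 65.5 F 0.0 [ 0.  -0.3 -0.1]
shift [ 0.19 -0.08  1.5 ] turn z -0.0015
```

```bash

python3 -m pendant '[[0.1,-0.05,0.4,0,0,-0.0015],[0.05,0,0.4,0,0,0],[0,0,0.4,0,0,0],[0,0,0.25,0,0,0],[0,0,0,0,0,0]]' 
python3 go.py .4236 .2403 .010 -16.6
python3 -m pendant '[[0,0,0,0,0,0],[0,0,0,0,0,0],[0,0,0,0,0,0],[0,0,0,0,0,0],[0,0,0,0,0,0]]' -1 20 >/dev/null
python3 -m pendant '[[0,0,0,0,0,0],[0,0,0,0,0,0]]' >/dev/null
python3 go.py .4236 .2403 .010 -16.6
python3 - <<'E'
from h import *
p,d=optics.snapshot("scene"); cv2.imwrite("pics/d1.png",cv2.resize(p[110:220,250:390],None,fx=4,fy=4))
E
```

```text
clock: 12.6
tool_pos: [0.4168, 0.2428, -0.0264]
eef_rot: [0.988, -0.143, -0.054, -0.003]
contact_force: [-0.3, -0.3, 0.3]
opening: 0.749
finger_force: 0.0
t 12.6 tip [0.4208 0.242  0.0118] grasp [0.4228 0.2417 0.0304] yaw -16.5 tilt 6.15 q [-0.58  0.95  0.02  2.04 -0.36  0.25 -2.07] open mm 65.9 F 0.0 [-0.3 -0.3  0.3]
shift [0.05 0.04 0.07] turn z 0.0008
t 13.18 tip [0.4218 0.2424 0.0134] grasp [0.4238 0.242  0.032 ] yaw -16.4 tilt 6.02 q [-0.58  0.94  0.02  2.04 -0.36  0.25 -2.07] open mm 37.7 F 19.9 [ 0.1 -0.4  3.1]
shift [0.03 0.07 0.13] turn z 0.0009
```

View pics/d1.png

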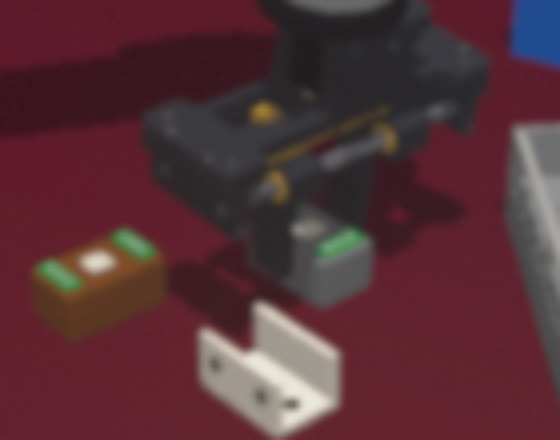

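The driver is held at 37.7 mm and 20 N. Lifting.

```bash

python3 -m pendant '[[-0.03,0,-0.3,0,0,0],[-0.07,0,-0.7,0,0,0],[-0.1,0,-0.9,0,0,0],[-0.1,0,-0.9,0,0,0],[-0.1,0,-0.9,0,0,0]]' >/dev/null
python3 -m pendant '[[0,0,0,0,0,-0.013],[0,0,0,0,0,-0.013],[0,0,0,0,0,0]]' >/dev/null
python3 go.py .4767 -.2704 .1 -11.7
```

```text
t 13.9 tip [0.4212 0.2432 0.1056] grasp [0.4231 0.2428 0.1242] yaw -11.6 tilt 6.09 q [-0.62  0.77  0.08  2.02 -0.3   0.44 -2.05] open mm 37.7 F 19.9 [-0.2 -0.5 -2. ]
shift [ 6.25 19.67 -0.44] turn z 0.0007
```

```bash

python3 -m pendant '[[0.27,0.855,-0.02,0,0,0],[0.27,0.855,-0.02,0,0,0],[0.27,0.855,-0.02,0,0,0],[0.27,0.855,-0.02,0,0,0],[0.27,0.855,-0.02,0,0,0]]' >/dev/null
python3 -m pendant '[[0.27,0.855,-0.02,0,0,0],[0.27,0.855,-0.02,0,0,0],[0.27,0.855,-0.02,0,0,0],[0.27,0.855,-0.02,0,0,0],[0.27,0.855,-0.02,0,0,0]]' >/dev/null
python3 -m pendant '[[0.27,0.855,-0.02,0,0,0],[0.27,0.855,-0.02,0,0,0],[0.27,0.855,-0.02,0,0,0],[0.27,0.855,-0.02,0,0,0],[0.27,0.855,-0.02,0,0,0]]' >/dev/null
python3 -m pendant '[[0.27,0.855,-0.02,0,0,0],[0.27,0.855,-0.02,0,0,0],[0.27,0.855,-0.02,0,0,0],[0.27,0.855,-0.02,0,0,0],[0.27,0.855,-0.02,0,0,0]]' >/dev/null
python3 -m pendant '[[0.27,0.855,-0.02,0,0,0],[0.27,0.855,-0.02,0,0,0],[0.27,0.855,-0.02,0,0,0],[0,0,0,0,0,0],[0,0,0,0,0,0]]' >/dev/null
python3 go.py .4767 -.2704 .045 -11.7
```

```text
t 15.98 tip [ 0.4728 -0.2707  0.0997] grasp [ 0.4748 -0.2711  0.1183] yaw -11.9 tilt 6.18 q [ 0.4   0.83  0.03  1.83  0.    0.59 -1.35] open mm 37.9 F 19.9 [-0.7  1.2 -1.5]
shift [ 0.31 -0.04  2.17] turn z -0.0011
```

```bash

python3 -m pendant '[[0.16,0,0.5,0,0,0],[0.15,0,0.6,0,0,0],[0,0,0.6,0,0,0],[0,0,0.47,0,0,0],[0,0,0,0,0,0]]' >/dev/null
python3 go.py .4767 -.2704 .0225 -11.7
python3 -m pendant '[[0,0,0.2,0,0,0],[0,0,0.2,0,0,0],[0,0,0.2,0,0,0],[0,0,0.15,0,0,0],[0,0,0,0,0,0]]' >/dev/null
python3 -m pendant '[[0,0,0,0,0,0]]' >/dev/null
python3 go.py .4767 -.2704 .0205 -11.7
```

```text
t 16.4 tip [ 0.474  -0.2676  0.0434] grasp [ 0.476 -0.268  0.062] yaw -11.6 tilt 6.4 q [ 0.4   0.92  0.03  1.84  0.    0.49 -1.36] open mm 38.2 F 19.9 [ 0.2  0.5 -1.5]
shift [0.14 0.09 0.83] turn z 0.0005
t 16.9 tip [ 0.474  -0.2698  0.0278] grasp [ 0.4759 -0.2702  0.0464] yaw -11.7 tilt 6.05 q [ 0.4   0.95  0.03  1.84  0.    0.45 -1.36] open mm 37.7 F 19.9 [-0.3 -0.5 -1.4]
shift [0.06 0.   0.29] turn z -0.0002
```

```bash

python3 -m pendant '[[0.03,0,0.1,0,0,0],[0,0,0.1,0,0,0],[0,0,0.05,0,0,0],[0,0,0,0,0,0],[0,0,0,0,0,0]]'
python3 go.py .4767 -.2704 .0205 -11.7
```

```text
clock: 17.32
tool_pos: [0.47, -0.269, -0.0168]
eef_rot: [0.993, -0.102, -0.053, -0.005]
contact_force: [-0.1, 0.4, -1.7]
opening: 0.428
finger_force: 19.9
t 17.32 tip [ 0.474  -0.2698  0.0215] grasp [ 0.4759 -0.2702  0.0401] yaw -11.7 tilt 6.06 q [ 0.4   0.96  0.03  1.84  0.    0.44 -1.36] open mm 37.6 F 19.9 [-0.1  0.4 -1.7]
shift [0.04 0.   0.04] turn z -0.0002
```

```bash

python3 -m pendant '[[0,0,0.05,0,0,0],[0,0,0.05,0,0,0],[0,0,0,0,0,0],[0,0,0,0,0,0]]'
python3 -m pendant '[[0,0,0,0,0,0],[0,0,0,0,0,0],[0,0,0,0,0,0],[0,0,0,0,0,0]]' 0.22
python3 -m pendant '[[-0.05,0,-0.5,0,0,0],[-0.1,0,-0.9,0,0,0],[-0.1,0,-0.9,0,0,0],[-0.1,0,-0.9,0,0,0],[-0.08,0,-0.7,0,0,0.03]]' >/dev/null
python3 go.py .464 .1356 .1 -17.4
```

```text
clock: 17.65
tool_pos: [0.4702, -0.2689, -0.018]
eef_rot: [0.993, -0.102, -0.052, -0.005]
contact_force: [-0.9, 1.1, 8.5]
opening: 0.434
finger_force: 20.0
clock: 17.98
tool_pos: [0.4698, -0.269, -0.0193]
eef_rot: [0.993, -0.102, -0.053, -0.005]
contact_force: [-0.1, 0.5, 0.3]
opening: 0.611
finger_force: 0.0
t 18.4 tip [ 0.4737 -0.27    0.1195] grasp [ 0.4756 -0.2704  0.1381] yaw -17.2 tilt 5.95 q [ 0.39  0.8   0.06  1.82 -0.03  0.62 -1.42] open mm 53.8 F 0.0 [-0.3 -0.1  0.3]
shift [ -5.19 -15.37   1.17] turn z 0.001
```

```bash

python3 -m pendant '[[-0.29,-0.855,0.03,0,0,0.001],[-0.29,-0.855,0.03,0,0,0],[-0.29,-0.855,0.03,0,0,0],[-0.29,-0.855,0.03,0,0,0],[-0.29,-0.855,0.03,0,0,0]]' 0.5 >/dev/null
python3 -m pendant '[[-0.29,-0.855,0.03,0,0,0],[-0.29,-0.855,0.03,0,0,0],[-0.29,-0.855,0.03,0,0,0],[-0.29,-0.855,0.03,0,0,0],[-0.29,-0.855,0.03,0,0,0]]' >/dev/null
python3 -m pendant '[[-0.29,-0.855,0.03,0,0,0],[-0.29,-0.855,0.03,0,0,0],[-0.29,-0.855,0.03,0,0,0],[-0.29,-0.855,0.03,0,0,0],[-0.29,-0.855,0.03,0,0,0]]' >/dev/null
python3 -m pendant '[[-0.29,-0.855,0.03,0,0,0],[-0.29,-0.855,0.03,0,0,0],[-0.29,-0.855,0.03,0,0,0],[0,0,0,0,0,0],[0,0,0,0,0,0]]' >/dev/null
python3 go.py .464 .1356 .05 -17.4
python3 - <<'E'
from h import *
p,d=optics.snapshot("scene"); cv2.imwrite("pics/m2.png",cv2.resize(p[90:450,100:480],None,fx=1.6,fy=1.6))
E
```

```text
t 20.07 tip [0.4624 0.1381 0.1139] grasp [0.4643 0.1377 0.1325] yaw -17.2 tilt 6.02 q [-0.4   0.76  0.08  2.02 -0.25  0.47 -1.98] open mm 66.0 F 0.0 [-0.1 -0.6 -0.7]
shift [0.28 0.06 2.54] turn z 0.0013
```

View pics/m2.png

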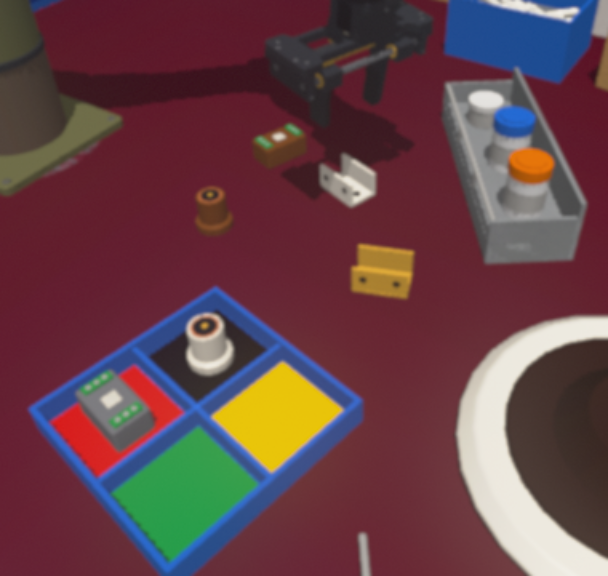

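The driver lies flat inside the red compartment at crop (115,408), and the white bracket at (347,183) is next.

```bash

python3 -m pendant '[[0.15,0.03,0.6,0,0,0],[0.13,0.03,0.7,0,0,0],[0,0,0.7,0,0,0],[0,0,0.54,0,0,0],[0,0,0,0,0,0]]' >/dev/null
python3 go.py .464 .1356 .009 -17.4
```

```text
t 20.53 tip [0.4607 0.1323 0.0479] grasp [0.4627 0.132  0.0665] yaw -17.5 tilt 6.25 q [-0.36  0.88  0.04  2.04 -0.27  0.33 -1.95] open mm 65.9 F 0.0 [0.6 0.2 0.4]
shift [ 0.18 -0.18  1.55] turn z -0.0006
```

```bash

python3 -m pendant '[[0.08,-0.06,0.4,0,0,0],[0.05,-0.05,0.4,0,0,0],[0,0,0.4,0,0,0],[0,0,0.3,0,0,0],[0,0,0,0,0,0]]' 
python3 go.py .464 .1356 .009 -17.4
python3 -m pendant '[[0,0,0,0,0,0],[0,0,0,0,0,0],[0,0,0,0,0,0],[0,0,0,0,0,0],[0,0,0,0,0,0]]' -1 15 >/dev/null
python3 -m pendant '[[0,0,0,0,0,0],[0,0,0,0,0,0]]' >/dev/null
python3 go.py .464 .1356 .009 -17.4
python3 -m pendant '[[-0.03,0,-0.3,0,0,0],[-0.07,0,-0.7,0,0,0],[-0.1,0,-0.9,0,0,0],[-0.1,0,-0.9,0,0,0],[-0.1,0,-0.9,0,0,0]]' >/dev/null
python3 -m pendant '[[0,0,0,0,0,-0.016],[0,0,0,0,0,-0.016],[0,0,0,0,0,0]]' >/dev/null
python3 go.py .5756 -.2909 .12 -11.7
```

```text
clock: 20.95
tool_pos: [0.4571, 0.1376, -0.0278]
eef_rot: [0.987, -0.15, -0.054, -0.002]
contact_force: [0.8, 0.4, 0.0]
opening: 0.753
finger_force: 0.0
t 20.95 tip [0.4611 0.1368 0.0105] grasp [0.4631 0.1364 0.0291] yaw -17.3 tilt 6.17 q [-0.36  0.95  0.02  2.04 -0.28  0.25 -1.95] open mm 66.2 F 0.0 [0.8 0.4 0. ]
shift [0.05 0.02 0.06] turn z 0.0003
t 21.53 tip [0.4623 0.137  0.0122] grasp [0.4643 0.1366 0.0308] yaw -17.4 tilt 6.01 q [-0.36  0.95  0.02  2.04 -0.28  0.25 -1.95] open mm 39.8 F 15.0 [ 1.  -1.5  3.9]
shift [0.02 0.04 0.13] turn z 0.0003
t 22.2 tip [0.4622 0.1381 0.1057] grasp [0.4641 0.1377 0.1243] yaw -11.5 tilt 6.01 q [-0.38  0.77  0.05  2.02 -0.21  0.45 -1.91] open mm 40.0 F 15.0 [ 0.4 -0.2 -0.2]
shift [ 7.74 15.88 -1.4 ] turn z 0.0013
```

```bash

python3 -m pendant '[[0.43,0.88,-0.08,0,0,0],[0.43,0.88,-0.08,0,0,0],[0.43,0.88,-0.08,0,0,0],[0.43,0.88,-0.08,0,0,0],[0.43,0.88,-0.08,0,0,0]]' >/dev/null
python3 -m pendant '[[0.43,0.88,-0.08,0,0,0],[0.43,0.88,-0.08,0,0,0],[0.43,0.88,-0.08,0,0,0],[0.43,0.88,-0.08,0,0,0],[0.43,0.88,-0.08,0,0,0]]' >/dev/null
python3 -m pendant '[[0.43,0.88,-0.08,0,0,0],[0.43,0.88,-0.08,0,0,0],[0.43,0.88,-0.08,0,0,0],[0.43,0.88,-0.08,0,0,0],[0.43,0.88,-0.08,0,0,0]]' >/dev/null
python3 -m pendant '[[0.43,0.88,-0.08,0,0,0],[0.43,0.88,-0.08,0,0,0],[0.43,0.88,-0.08,0,0,0],[0,0,0,0,0,0],[0,0,0,0,0,0]]' >/dev/null
python3 go.py .5756 -.2909 .05 -11.7
```

```text
t 23.87 tip [ 0.5742 -0.2909  0.1198] grasp [ 0.5761 -0.2913  0.1384] yaw -11.8 tilt 6.1 q [ 0.36  0.9   0.05  1.5  -0.02  0.85 -1.37] open mm 39.5 F 15.0 [ 0.4 -0.1 -1.2]
shift [ 0.27 -0.01  2.78] turn z -0.0005
```

```bash

python3 -m pendant '[[0.1,0,0.6,0,0,0],[0.1,0,0.7,0,0,0],[0.07,0,0.7,0,0,0],[0,0,0.7,0,0,0],[0,0,0.3,0,0,0]]' >/dev/null
python3 -m pendant '[[0,0,0.2,0,0,0],[0,0,0.2,0,0,0],[0,0,0.2,0,0,0],[0,0,0,0,0,0],[0,0,0,0,0,0]]' >/dev/null
python3 go.py .5756 -.2909 .020 -11.7
```

```text
t 24.7 tip [ 0.5725 -0.2888  0.0304] grasp [ 0.5745 -0.2892  0.049 ] yaw -11.6 tilt 6.02 q [ 0.37  1.02  0.04  1.53 -0.02  0.69 -1.37] open mm 39.8 F 15.0 [-0.5 -1.5 -1.4]
shift [0.1  0.06 0.41] turn z 0.0008
```

```bash

python3 -m pendant '[[0.05,0.05,0.12,0,0,0],[0.03,0,0.12,0,0,0],[0,0,0.12,0,0,0],[0,0,0,0,0,0],[0,0,0,0,0,0]]'
python3 go.py .5756 -.2909 .0190 -11.7
```

```text
clock: 25.12
tool_pos: [0.5689, -0.2892, -0.0177]
eef_rot: [0.994, -0.101, -0.053, -0.005]
contact_force: [0.2, -0.8, -1.3]
opening: 0.45
finger_force: 15.0
t 25.12 tip [ 0.5729 -0.29    0.0206] grasp [ 0.5748 -0.2904  0.0392] yaw -11.6 tilt 6.08 q [ 0.37  1.04  0.04  1.53 -0.02  0.68 -1.37] open mm 39.6 F 15.0 [ 0.2 -0.8 -1.3]
shift [0.04 0.01 0.06] turn z 0.0008
```

```bash

python3 -m pendant '[[0,0,0.05,0,0,0],[0,0,0.05,0,0,0],[0,0,0,0,0,0],[0,0,0,0,0,0]]'
python3 -m pendant '[[0,0,0,0,0,0],[0,0,0,0,0,0],[0,0,0,0,0,0],[0,0,0,0,0,0]]' 0.25
python3 -m pendant '[[-0.05,0,-0.5,0,0,0],[-0.1,0,-0.9,0,0,0],[-0.1,0,-0.9,0,0,0],[-0.1,0,-0.9,0,0,0],[-0.1,0,-0.9,0,0,0]]' >/dev/null
python3 -m pendant '[[-0.08,0,-0.8,0,0,0],[0,0,0,0,0.0168,0],[0,0,0,0,0.0168,0],[0,0,0,0,0,0]]' >/dev/null
python3 go.py .628 .252 .15 33.4
```

```text
clock: 25.45
tool_pos: [0.5692, -0.2893, -0.0191]
eef_rot: [0.994, -0.101, -0.052, -0.005]
contact_force: [-0.4, 0.5, 5.6]
opening: 0.452
finger_force: 15.0
clock: 25.78
tool_pos: [0.5687, -0.2893, -0.0201]
eef_rot: [0.994, -0.101, -0.053, -0.005]
contact_force: [-0.6, 0.1, -0.2]
opening: 0.626
finger_force: 0.0
t 26.53 tip [ 0.5663 -0.2896  0.1433] grasp [ 0.5663 -0.2896  0.162 ] yaw -11.6 tilt 0.03 q [ 0.38  0.82  0.03  1.62 -0.03  0.7  -1.35] open mm 54.7 F 0.0 [-0.9  0.5 -0.4]
shift [ 13.99 -16.73  -0.28] turn z -0.2502
```

```bash

python3 -m pendant '[[0,0,-0.2,0,0,-0.0357],[0,0,-0.1,0,0,-0.0357],[0,0,0,0,0,-0.0357],[0,0,0,0,0,-0.0357],[0,0,0,0,0,-0.0357]]' 0.6 >/dev/null
python3 -m pendant '[[0,0,0,0,0,-0.0357],[0,0,0,0,0,-0.0357],[0.7,-0.84,0,0,0,0],[0.7,-0.84,0,0,0,0],[0.7,-0.84,0,0,0,0]]' >/dev/null
python3 -m pendant '[[0.7,-0.84,0,0,0,0],[0.7,-0.84,0,0,0,0],[0.7,-0.84,0,0,0,0],[0.7,-0.84,0,0,0,0],[0.7,-0.84,0,0,0,0]]' >/dev/null
python3 -m pendant '[[0.7,-0.84,0,0,0,0],[0.7,-0.84,0,0,0,0],[0.7,-0.84,0,0,0,0],[0.7,-0.84,0,0,0,0],[0.7,-0.84,0,0,0,0]]' >/dev/null
python3 -m pendant '[[0.7,-0.84,0,0,0,0],[0.7,-0.84,0,0,0,0],[0.7,-0.84,0,0,0,0],[0,0,0,0,0,0],[0,0,0,0,0,0]]' >/dev/null
python3 go.py .628 .252 .15 33.4
```

```text
t 28.62 tip [0.6172 0.148  0.1495] grasp [0.6172 0.1479 0.1682] yaw 33.6 tilt 0.05 q [-0.25  0.81 -0.11  1.62  0.11  0.72 -1.39] open mm 70.5 F 0.0 [ 0.1 -1.8 -0.2]
shift [ 2.65 -3.24 -0.02] turn z 0.0014
```

```bash

python3 -m pendant '[[0.6,-0.75,0,0,0,0.0014],[0.6,-0.75,0,0,0,0],[0.6,-0.75,0,0,0,0],[0.6,-0.75,0,0,0,0],[0.25,-0.24,0,0,0,0]]' >/dev/null
python3 -m pendant '[[0,0,0,0,0,0],[0,0,0,0,0,0]]' >/dev/null
python3 go.py .628 .252 .11 33.4
python3 - <<'E'
from h import *
p,d=optics.snapshot("scene"); cv2.imwrite("pics/c1.png",cv2.resize(p[70:270,330:510],None,fx=3,fy=3))
E
```

```text
t 29.2 tip [0.6285 0.247  0.1492] grasp [0.6285 0.2471 0.1679] yaw 33.1 tilt 0.14 q [-0.4   0.86 -0.08  1.48  0.09  0.81 -1.51] open mm 70.2 F 0.0 [ 1.  -0.5  0.1]
shift [ 0.09 -0.18  1.57] turn z -0.0017
```

View pics/c1.png

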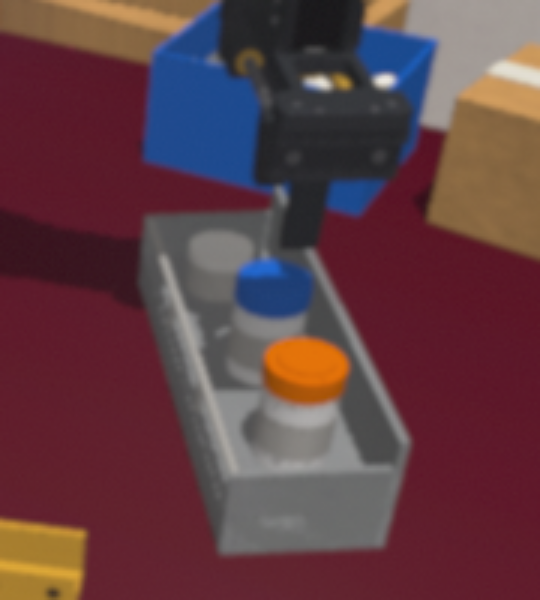

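```bash

python3 -m pendant '[[0.05,-0.1,0.4,0,0,-0.0017],[0.04,-0.08,0.4,0,0,0],[0,0,0.4,0,0,0],[0,0,0.3,0,0,0],[0,0,0,0,0,0]]' >/dev/null
python3 -m pendant '[[0,0,0,0,0,0]]' >/dev/null
python3 go.py .628 .252 .066 33.4
```

```text
t 29.75 tip [0.6271 0.254  0.1108] grasp [0.6272 0.254  0.1295] yaw 33.5 tilt 0.1 q [-0.41  0.91 -0.08  1.5   0.1   0.74 -1.52] open mm 70.5 F 0.0 [ 0.1  0.2 -0.5]
shift [-0.01  0.09  1.79] turn z 0.0004
```

```bash

python3 -m pendant '[[0,0.06,0.4,0,0,0],[0,0,0.4,0,0,0],[0,0,0.4,0,0,0],[0,0,0.4,0,0,0],[0,0,0.17,0,0,0]]' >/dev/null
python3 -m pendant '[[0,0,0,0,0,0],[0,0,0,0,0,0],[0,0,0,0,0,0]]'
python3 go.py .628 .252 .066 33.4
python3 -m pendant '[[0,0,0,0,0,0],[0,0,0,0,0,0],[0,0,0,0,0,0],[0,0,0,0,0,0],[0,0,0,0,0,0]]' -1 20 >/dev/null
python3 -m pendant '[[0,0,0,0,0,0],[0,0,0,0,0,0]]' >/dev/null
python3 go.py .628 .252 .066 33.4
```

```text
clock: 30.42
tool_pos: [0.6289, 0.2534, 0.0295]
eef_rot: [0.958, 0.288, 0.0, -0.0]
contact_force: [0.6, -0.5, -0.2]
opening: 0.799
finger_force: 0.0
t 30.42 tip [0.6288 0.2534 0.068 ] grasp [0.6288 0.2534 0.0867] yaw 33.5 tilt 0.06 q [-0.41  0.97 -0.08  1.51  0.11  0.67 -1.52] open mm 70.3 F 0.0 [ 0.6 -0.5 -0.2]
shift [-0.06  0.03  0.08] turn z 0.0004
t 31.0 tip [0.6284 0.2531 0.0676] grasp [0.6284 0.2531 0.0863] yaw 33.5 tilt 0.0 q [-0.41  0.97 -0.08  1.51  0.11  0.67 -1.52] open mm 45.9 F 31.5 [-0.2  0.2  0.9]
shift [-0.04  0.03  0.06] turn z 0.0004
```

Canister held at 46 mm, on the body. I'll lift it straight up, clear of the 60 mm rail, and look before drawing it forward.

```bash

python3 -m pendant '[[0,0,-0.2,0,0,0],[0,0,-0.4,0,0,0],[0,0,-0.6,0,0,0],[0,0,-0.7,0,0,0],[0,0,-0.7,0,0,0]]' >/dev/null
python3 -m pendant '[[0,0,-0.7,0,0,0],[0,0,-0.5,0,0,0],[0,0,0,0,0,0]]' >/dev/null
python3 go.py .596 -.192 .163 33.4
python3 - <<'E'
from h import *
p,d=optics.snapshot("scene"); cv2.imwrite("pics/c2.png",cv2.resize(p[40:270,300:510],None,fx=2.5,fy=2.5))
E
```

```text
t 31.67 tip [0.6304 0.2541 0.1663] grasp [0.6303 0.2541 0.185 ] yaw 33.5 tilt 0.37 q [-0.41  0.84 -0.09  1.46  0.09  0.84 -1.51] open mm 46.0 F 31.6 [-0.6  0.5 -1.8]
shift [-10.97  14.14   0.08] turn z 0.0004
```

View pics/c2.png

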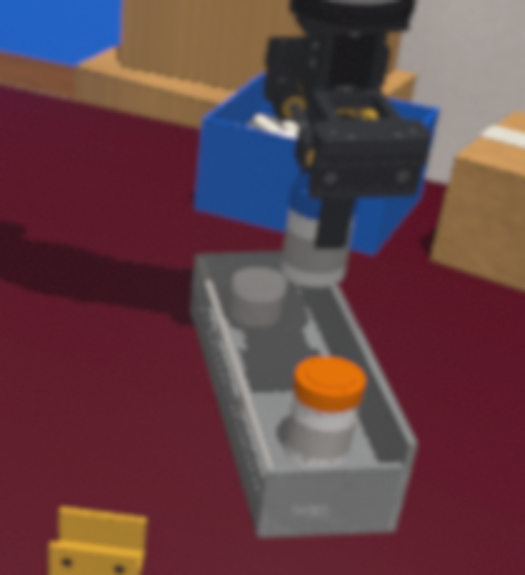

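```bash

python3 -m pendant '[[-0.4,0,0,0,0,0],[-0.8,0,0,0,0,0],[-0.8,0,0,0,0,0],[-0.8,0,0,0,0,0],[-0.4,0.5,0,0,0,0]]' >/dev/null
python3 -m pendant '[[-0.43,0.76,0,0,0,0],[-0.43,0.76,0,0,0,0],[-0.43,0.76,0,0,0,0],[-0.43,0.76,0,0,0,0],[-0.43,0.76,0,0,0,0]]' >/dev/null
python3 -m pendant '[[-0.43,0.76,0,0,0,0],[-0.43,0.76,0,0,0,0],[-0.43,0.76,0,0,0,0],[-0.43,0.76,0,0,0,0],[-0.43,0.76,0,0,0,0]]' >/dev/null
python3 -m pendant '[[-0.43,0.76,0,0,0,0],[-0.43,0.76,0,0,0,0],[-0.43,0.76,0,0,0,0],[-0.43,0.76,0,0,0,0],[-0.43,0.76,0,0,0,0]]' >/dev/null
python3 -m pendant '[[-0.43,0.76,0,0,0,0],[-0.4,0.7,0,0,0,0],[-0.3,0.5,0,0,0,0],[0,0,0,0,0,0],[0,0,0,0,0,0]]' >/dev/null
python3 go.py .596 -.192 .10 33.4
```

```text
t 33.8 tip [ 0.5942 -0.1845  0.1618] grasp [ 0.5942 -0.1845  0.1805] yaw 33.4 tilt 0.09 q [ 0.32  0.78 -0.17  1.65  0.18  0.73 -0.92] open mm 45.9 F 31.6 [ 0.6  0.3 -1.8]
shift [-0.1   0.29  2.47] turn z 0.0
```

```bash

python3 -m pendant '[[-0.05,0.15,0.4,0,0,0],[-0.05,0.14,0.6,0,0,0],[0,0,0.7,0,0,0],[0,0,0.7,0,0,0],[0,0,0.6,0,0,0]]' >/dev/null
python3 -m pendant '[[0,0,0.5,0,0,0],[0,0,0.4,0,0,0],[0,0,0.3,0,0,0],[0,0,0,0,0,0],[0,0,0,0,0,0]]' >/dev/null
python3 go.py .596 -.192 .0455 33.4
```

```text
t 34.63 tip [ 0.5969 -0.1916  0.0575] grasp [ 0.5969 -0.1916  0.0762] yaw 33.5 tilt 0.02 q [ 0.31  0.94 -0.14  1.68  0.22  0.54 -0.94] open mm 45.3 F 31.6 [ 0.2  0.4 -2.5]
shift [-0.04 -0.    0.48] turn z 0.0006
```

```bash

python3 -m pendant '[[0,0,0.15,0,0,0],[0,0,0.15,0,0,0],[0,0,0.12,0,0,0],[0,0,0,0,0,0],[0,0,0,0,0,0]]'
python3 -m pendant '[[0,0,0.05,0,0,0],[0,0,0.05,0,0,0],[0,0,0,0,0,0],[0,0,0,0,0,0]]'
python3 go.py .596 -.192 .0446 33.4
```

```text
clock: 35.05
tool_pos: [0.5966, -0.1919, 0.0085]
eef_rot: [0.958, 0.288, -0.0, -0.0]
contact_force: [0.1, -0.2, -0.8]
opening: 0.52
finger_force: 31.6
clock: 35.38
tool_pos: [0.5968, -0.1919, 0.0061]
eef_rot: [0.958, 0.288, 0.0, -0.0]
contact_force: [-0.0, 0.1, -2.4]
opening: 0.523
finger_force: 31.4
t 35.38 tip [ 0.5968 -0.1919  0.0446] grasp [ 0.5968 -0.1919  0.0633] yaw 33.5 tilt 0.01 q [ 0.31  0.96 -0.14  1.68  0.22  0.52 -0.95] open mm 46.1 F 31.4 [-0.   0.1 -2.4]
shift [-0.03 -0.01  0.  ] turn z 0.0004
```

```bash

python3 -m pendant '[[0,0,0.04,0,0,0],[0,0,0.04,0,0,0],[0,0,0,0,0,0],[0,0,0,0,0,0]]'
python3 -m pendant '[[0,0,0.03,0,0,0],[0,0,0,0,0,0],[0,0,0,0,0,0]]'
```

```text
clock: 35.72
tool_pos: [0.5969, -0.192, 0.0057]
eef_rot: [0.958, 0.288, 0.0, 0.0]
contact_force: [-2.5, 0.1, 10.4]
opening: 0.519
finger_force: 26.9
clock: 35.97
tool_pos: [0.597, -0.1921, 0.0056]
eef_rot: [0.958, 0.288, 0.0, 0.0]
contact_force: [-3.8, 0.7, 15.6]
opening: 0.517
finger_force: 25.8
```

Firm contact (15 N). I'll release and back away, then check everything from above.

```bash

python3 -m pendant '[[0,0,-0.05,0,0,0],[0,0,0,0,0,0],[0,0,0,0,0,0],[0,0,0,0,0,0],[0,0,0,0,0,0]]' 0.45 
python3 -m pendant '[[0,0,-0.4,0,0,0],[0,0,-0.8,0,0,0],[0,0,-0.8,0,0,0],[0,0,-0.8,0,0,0],[0,0,-0.8,0,0,0]]' >/dev/null
python3 -m pendant '[[0,0.8,-0.5,0,0,0],[0,0.8,0,0,0,0],[0,0.8,0,0,0,0],[0,0.8,0,0,0,0],[0,0.8,0,0,0,0]]' >/dev/null
python3 -m pendant '[[-0.8,0.8,0,0,0,0],[-0.8,0.8,0,0,0,0],[-0.8,0.8,0,0,0,0],[-0.8,0.8,0,0,0,0],[-0.8,0.8,0,0,0,0]]' >/dev/null
python3 -m pendant '[[-0.8,0.8,0,0,0,0],[-0.8,0.8,0,0,0,0],[-0.8,0.8,0,0,0,0],[-0.8,0.8,0,0,0,0],[0,0,0,0,0,0]]' 
python3 - <<'E'
from h import *
p,d=optics.snapshot("top"); P=cloud("top",d)
q,_=optics.snapshot("scene"); cv2.imwrite("pics/end.png",np.hstack([p[120:340,90:560][:, :],]) )
cv2.imwrite("pics/end.png",cv2.resize(np.vstack([p[90:310,190:560],q[200:460,100:470]]),None,fx=1.2,fy=1.2))
M=dict(can=((.596,-.192),.077),brk=((.5756,-.2909),.039),drv=((.4767,-.2704),.037),lamp=((.4972,-.1715),.051),orange=((.679,.1745),.1),brass=((.586,.013),.032))
for n,(c,z) in M.items():
    m=(np.hypot(P[...,0]-c[0],P[...,1]-c[1])<.055)&(abs(P[...,2]-z)<.005); w=P[m]
    if len(w)>10:
        k,s,a=cv2.minAreaRect((w[:,:2]*1000).astype(np.float32)); print(n,len(w),np.round(k,1),"err mm",np.round(np.array(k)-1000*np.array(c),1),np.round(s,1),"z",np.median(w[:,2]).round(4),"zstd",w[:,2].std().round(4))
    else: print(n,len(w),"hidden")
E
```

```text
clock: 36.38
tool_pos: [0.5966, -0.1918, 0.0043]
eef_rot: [0.958, 0.288, -0.0, -0.0]
contact_force: [0.1, 0.2, 0.2]
opening: 0.722
finger_force: 0.0
clock: 38.05
tool_pos: [0.5962, -0.5335, 0.1072]
eef_rot: [0.959, 0.284, -0.002, 0.003]
contact_force: [-2.0, -0.6, -0.6]
opening: 0.726
finger_force: 0.0
can 735 [ 596.7 -191.7] err mm [0.7 0.3] [47.  48.5] z 0.0771 zstd 0.0014
brk 248 [ 575.2 -290. ] err mm [-0.4  0.9] [41.4 60.5] z 0.038 zstd 0.0016
drv 910 [ 464.3 -283.3] err mm [-12.4 -12.9] [70.2 82.3] z 0.0369 zstd 0.0018
lamp 345 [ 500.1 -170.3] err mm [2.9 1.2] [32.4 32.8] z 0.0512 zstd 0.0014
orange 735 [679.1 174.6] err mm [0.1 0.1] [47.8 47.6] z 0.1001 zstd 0.0015
brass 173 [585.8  13.2] err mm [-0.2  0.2] [59.8 40.1] z 0.0316 zstd 0.0016
```

View pics/end.png

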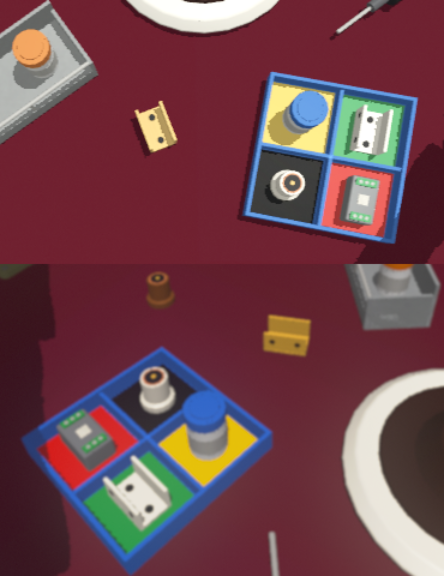

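The final picture shows each part upright and near the centre of its own mat. The orange-capped canister and brass bracket have moved less than 1 mm. The driver's measured box was spoiled by stray edge points, but the picture shows it centred on red. Handing in.

```bash
python3 -m pendant '[[0,0,0,0,0,0],[0,0,0,0,0,0],[0,0,0,0,0,0]]' >/dev/null; python3 -c "
from plant import r
print(r.finish_job())"
```

```text
the job is handed in; nothing more can be done
None
```

I handed the job in at about 38 s, with all four parts upright on their own mats and both look-alikes unmoved; the hand-in returned no verdict, and the driver's centring was checked only by eye in the final picture.

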